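# Draw the ball-stoppered vial from the rack with spring tongs

## Robot

A 6-joint arm with a two-finger parallel gripper is mounted at the origin on the work surface. World frame = base frame: x ahead of the robot, y to its left, z up, the work surface at z = 0. Lengths are in m, angles in rad, forces in N, time in s.
With the tool pointing down it reaches from about 0.35 to 0.925 m from the base axis. Payload 6.4 kg.
Tool frame: the origin (TCP) lies midway between the tips of the shut fingers; the grasp point (between the pads) lies arm.pinch_z behind it (arm.pinch_z is the distance from the TCP to the grasp point, in m); z points along the fingers, y is the line along which they close (so a half turn about z gives the same grasp; the last joint's range is limited). The gripper opens to 85 mm and grips with 20 to 120 N. Pads are 22 mm wide; open, the fingers measure 114 mm over their backs; the gripper's body (76 mm by 85 mm) begins 54 mm behind the grasp point. The pads swing forward as they close: fully open they stand 13 mm farther back than shut.
Start: joints at [0.97, 0.245, 1.558, -0, 1.339, -0.174], TCP at [0.269, 0.592, 0.231] pointing down, gripper open.
Joint ranges: [-3.13, 3.13], [-1.02, 2.26], [0.13, 2.54], [-0.95, 4.09], [0.21, 2.88], [-2.74, 2.74]. Speed limits (rad/s): [2.57, 2.57, 3.14, 3.14, 3.14, 3.14].

## Interface

Orientations are given as a 3x3 rotation matrix whose columns are the frame's x, y, z axes.
In Python, from station import arm gives the robot as it stands.
- The arm moves only by the shell command python3 -m crank 'ROWS' [OPENING]. ROWS is a JSON object of lists of equal length, an entry for each row: "delta_pos": the shift along the world's x, y, z in m, a list of three; "turn": the turn, a rotation vector about the world's x, y, z in rad, a list of three. A call has 1 to 12 rows; each row shifts and turns the commanded pose from where the row before left it; what a row does not reach is not made up. A row lasts 1/12 s, in which the tool goes at most 41.7 mm and 7.16 degrees, less where a joint would pass 70% of its speed; a pose out of reach is approached as far as the arm can. A call is refused whole if a number of a shift passes 0.0417 or a number of a turn 0.125, either way. A call with a gripper value outside its range is refused whole. OPENING is the finger opening in m, from 0 to 0.0854, set as the call begins (- or left out, the last holds). The fingers move at their own pace and stop on an object; the grip force is fixed at half the most. Time passes only in rows, so rows that do not move let the fingers close. It gives the time, the measured TCP pose, the force, the opening and the grip force at its end, in the units of the state.
- arm.state(): the state, without advancing time (a new reading comes with each control period).
- arm.camera(name): name is "side" or "top"; returns a dict with "color" (420x560x3 uint8, blue, green, red), "K" (3x3 intrinsics, pixels), "distortion" ([k1, k2, p1, p2, k3] as OpenCV has them; the pictures are not rectified), "position" and "rotation" of the camera in the world. Camera axes: x right, y down, z forward; pixel columns grow to the right and rows downward; lengths in m; the calibration is good to about 2 mm. A picture is of the moment at which its call begins. There is no depth.
- arm.hand_in(): hands the job in; it is judged then, once.
The state is a dict: "clock": time; "joint_pos": joint angles; "qd": joint speeds; "joint_torque": joint torques, N m; "tool_pos": TCP position; "tcp_rot": TCP orientation; "wrist_force": force on the tool from outside, world axes, zero at the start; "wrist_torque": the same for the moment, N m; "grip_width": finger opening in m; "grip_force": force on a finger pad.
Only numpy, scipy, OpenCV 4.12 (cv2) and the standard library are available. Lean on these libraries where they do the work, as an engineer would, in place of code of your own. Each camera call takes 0.05 s, during which the arm holds its last target. There are 200 camera calls.

## Task

Pick up the steel spring tongs, close their tips on the amber vial with the round ball stopper, which stands in the wooden rack, draw it out and keep holding it up in the tongs, upright and still, with its bottom at least 6 cm above the rack's top. Its outside is wet with hardener, so nothing but the tongs may touch it, and the two flat-capped vials, the jar and the tape roll stay where they are. The job finishes while you are holding: squeeze firmly and do not put the vial or the tongs down or let go.

Things in the scene. Friction and masses are not known exactly. Their poses are not given: they have to be found in the camera images.
- tongs: Steel spring tongs 214 mm long, lying so that both arms can be gripped across from above; blades are upright strips 26 mm tall. Origin: on the underside (on the table at the start), on the midline, midway between the two black rubber grip pads. x points along the midline to the tips, z up. 90 g, centre of mass about 15 mm behind the origin.
- tongs_grip (a point): Middle between the two rubber grip pads: 13 mm above the tongs' origin. Each pad is 50 mm long (along x), 26 mm tall. Over their outer faces: 52 mm sprung open, 36 mm (pads parallel) when the tips hold a 16 mm round. A spring opens the tongs: the pads resist with 3 N when open, 6 N with the tips at 16 mm; about 47 % of any squeeze beyond that reaches the tips.
- tongs_tip (a point): Middle between the two tip jaws, on the tongs' midline: x = 100 mm, 13 mm above the underside, in the tongs' axes. Jaws: flat dark steel blocks 30 mm long (x = 85 to 115 mm), 20 mm tall. Gap between them 50 mm open (58 mm over the outside), 16 mm when the pads measure 36 mm: about 2.1 mm of gap per 1 mm across the pads.
- tongs_left (a joint): Closing angle of the left arm about an upright pin at x = -90 mm, y = 0 in the tongs' axes (the right arm mirrors it by a link): 0 = sprung fully open, 0.09 rad = tips 16 mm apart, 0.13 = tips shut.
- rack: Wooden rack block fixed to the table, 56 x 240 x 50 mm tall. Origin: centre of its underside, on the table. y runs along the row of four round holes, at y = -90, -30, 30 and 90 mm, x = 0, each 19 mm wide and 35 mm deep (floor 15 mm above the table). One hole is empty, three hold vials in any order. -x faces roughly the robot.
- vial: The vial to take: amber glass cylinder 16 mm in diameter and 85 mm long, with a black ball stopper 32 mm in diameter on a short neck above it (ball centre 103 mm, top 119 mm above the bottom). Origin: centre of its bottom; z along it, upwards. It stands in a rack hole with 50 mm of glass above the rack's top. About 30 g.
- flat_vial_a: Another amber vial, the same glass, with a flat black cap 18 mm in diameter, 99 mm tall in all; stands in another hole and stays there. Origin: centre of its bottom.
- flat_vial_b: The second flat-capped vial, the same; stays there.
- tape_roll: Roll of paper tape lying flat, 96 mm across, 24 mm tall, to the robot's left; leave alone. Origin: centre of its underside.
- jar: Glass jar with a steel lid, 70 mm across, 100 mm tall, to the robot's right and far; leave alone. Origin: centre of its underside.
Not all that is in view belongs to the job. Leave any purple look-alike of the flat_vial_b alone.

How it is judged:
By the outcome, as a careful person would: the job done as asked, in the order asked, and still so for the second after the job is handed in, while the arm keeps its last pose, push and grip.
It also fails if it takes over 48 s, if anything falls off the work surface, if the arm or the gripper's body presses on something with over 40 N, if the wrist force passes 120 N, or if a joint passes its speed limit or range.

## Working session

There is one attempt and no reset: what is moved stays moved. The work goes in short steps, Python scripts to look and compute and a shell command to move; the robot and the scene stay as the last step left them, time stands still between calls to the robot, and variables do not carry over. Pictures are saved under pics/ and viewed, at most 10 in all, crops included, and the job is handed in when it is done.

```bash
mkdir -p pics; cat > h.py <<'E'
import numpy as np, cv2
from station import arm
def ray(c,uv):
    p=cv2.undistortPoints(np.array([[uv]],float),np.array(c["K"]),np.array(c["distortion"])).ravel()
    return np.array(c["position"]), np.array(c["rotation"])@np.array([p[0],p[1],1])
def onz(c,uv,z):
    o,d=ray(c,uv); return o+d*(z-o[2])/d[2]
def proj(c,P):
    R=np.array(c["rotation"]).T; t=-R@np.array(c["position"])
    return cv2.projectPoints(np.array(P,float).reshape(-1,1,3),cv2.Rodrigues(R)[0],t,np.array(c["K"]),np.array(c["distortion"]))[0].reshape(-1,2)
E
python3 - <<'E'
from h import *
import pickle
for n in("side","top"):
    c=arm.camera(n); cv2.imwrite(f"pics/{n}0.png",c["color"]); pickle.dump(c,open(n+"0.pkl","wb"))
    print(n,np.round(c["position"],3),np.round(c["rotation"],2).tolist(),c["K"][0][0])
s=arm.state(); print(arm.pinch_z,s["clock"],s["tool_pos"],np.round(s["tcp_rot"],3).tolist(),s["grip_width"])
E
```

```text
side [ 0.004 -0.635  0.772] [[0.78, -0.4, 0.49], [-0.63, -0.5, 0.59], [0.01, -0.77, -0.64]] 522.1584944543214
top [0.471 0.039 1.297] [[0.02, -1.0, 0.07], [-1.0, -0.02, -0.01], [0.01, -0.07, -1.0]] 444.66650211748737
0.0187 0.1 [0.26880124 0.59125986 0.23030212] [[-0.91, 0.414, -0.001], [0.414, 0.91, -0.001], [0.0, -0.002, -1.0]] 0.08492013731527864
```

View pics/top0.png

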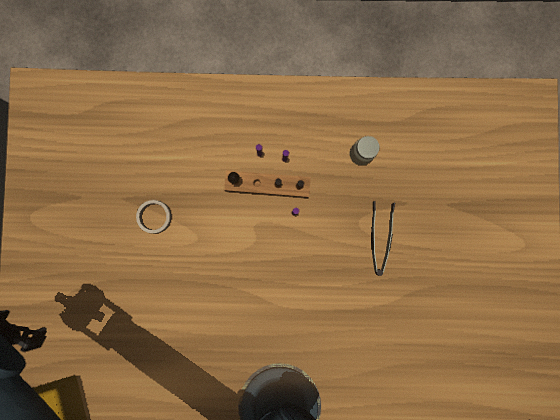

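View pics/side0.png

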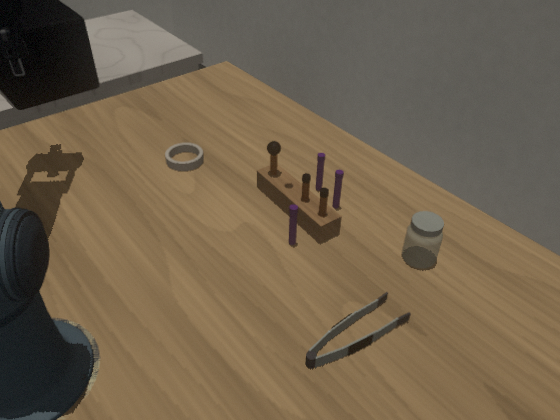

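The ball-stopper vial is in the leftmost hole, at top px (234,178). The empty hole is at (257,182) and the flat caps are at (278,183) and (300,184). The tongs' hinge is at (379,272) with tips at (375,204) and (393,205). There are three purple decoys, one of them in front of the rack at (296,212). Next I measure.

```bash
python3 - <<'E'
from h import *
import pickle
t=pickle.load(open("top0.pkl","rb")); s=pickle.load(open("side0.pkl","rb"))
a=cv2.resize(t["color"][190:285,350:420],None,fx=6,fy=6,interpolation=cv2.INTER_NEAREST)
b=cv2.resize(s["color"][285:375,295:420],None,fx=3,fy=3,interpolation=cv2.INTER_NEAREST)
e=cv2.resize(t["color"][140:222,215:320],None,fx=3.5,fy=3.5,interpolation=cv2.INTER_NEAREST)
im=np.zeros((580,800,3),np.uint8); im[:570,:420]=a; im[:270,425:800]=b
im[275:275+e.shape[0],425:425+e.shape[1]]=e
cv2.imwrite("pics/crop.png",im)
img=t["color"][190:285,350:420]; hsv=cv2.cvtColor(img,cv2.COLOR_BGR2HSV)
m=((hsv[...,1]<75)|(hsv[...,2]<60)).astype(np.uint8)
for r in range(10,88,6): print(r+190,np.nonzero(m[r])[0]+350)
# ball in both views
def blob(c,x0,x1,y0,y1,v):
    g=c["color"][y0:y1,x0:x1].max(2)<v
    n,l,st,ce=cv2.connectedComponentsWithStats(g.astype(np.uint8)); k=1+st[1:,4].argmax()
    print("blob",ce[k]+[x0,y0],st[k]); return ce[k]+[x0,y0]
bt=blob(t,222,246,166,186,50); bs=blob(s,260,290,135,158,60)
print("ball top z.118",onz(t,bt,.118),"side",onz(s,bs,.118))
for n,uv in(("emp",(257,182.5)),):print(n,onz(t,uv,.05))
for n,uv in(("fa",(278,183)),("fb",(300,184)),("p1",(296,211)),("p2",(259.5,148)),("p3",(286,154)),):print(n,onz(t,uv,.114 if n[0]=="f" else .099))
for n,uv in(("hinge",(379,272)),("tl",(375,204)),("tr",(393,205))):print(n,onz(t,uv,.026))
for n,uv in(("hinge",(311,356)),("tl",(384,297)),("tr",(406,317))):print("side",n,onz(s,uv,.026))
E
```

```text
200 []
206 [373 374 391 392 393]
212 [373 374 375 391 392 393]
218 [372 373 374 390 391 392]
224 [372 373 374 390 391 392]
230 [372 373 374 389 390 391]
236 [371 372 373 374 389 390 391]
242 [371 372 373 374 387 388 389 390]
248 [371 372 373 374 387 388 389]
254 [373 374 385 386 387 388]
260 [373 374 375 384 385 386]
266 [374 375 376 382 383 384]
272 [375 376 377 378 379 380 381 382]
blob [233.45283019 177.6509434 ] [  6   6  12  12 106]
blob [273.32835821 147.99253731] [  7   7  13  14 134]
ball top z.118 [0.62920862 0.13465908 0.118     ] side [0.63055034 0.1368129  0.118     ]
emp [0.62577498 0.07359789 0.05      ]
fa [0.61749943 0.01566486 0.114     ]
fb [ 0.61583701 -0.04324921  0.114     ]
p1 [ 0.54419174 -0.034412    0.099     ]
p2 [0.71415965 0.06718705 0.099     ]
p3 [ 0.69902843 -0.00515146  0.099     ]
hinge [ 0.37950861 -0.2762061   0.026     ]
tl [ 0.57258223 -0.26495912  0.026     ]
tr [ 0.57057865 -0.31633413  0.026     ]
side hinge [ 0.37698349 -0.27961971  0.026     ]
side tl [ 0.56751856 -0.26919357  0.026     ]
side tr [ 0.56352348 -0.32421605  0.026     ]
```

View pics/crop.png

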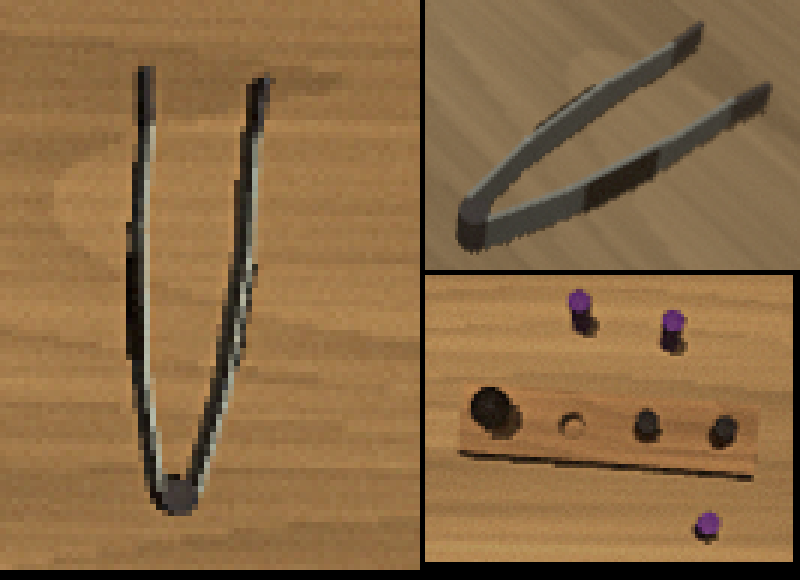

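```bash
python3 - <<'E'
from h import *
import pickle
t=pickle.load(open("top0.pkl","rb")); s=pickle.load(open("side0.pkl","rb"))
h=onz(t,(379.7,272.3),.026)
m=(onz(t,(374.3,201.5),.023)+onz(t,(393.7,203),.023))/2
d=(m-h)[:2]; print(h,m,np.hypot(*d),np.degrees(np.arctan2(d[1],d[0])))
print("side right pad outer",onz(s,(360,345),.013), "hinge s",onz(s,(473/3-425/3+295,212/3+285),.026))
for u in ((702,22),(770,82)): print("tip s",onz(s,((u[0]-425)/3+295,u[1]/3+285),.023))
E
python3 -m crank '{"delta_pos":[[0.0082,-0.0365,0],[0.0082,-0.0365,0],[0.0082,-0.0365,0],[0.0082,-0.0365,0],[0.0082,-0.0365,0],[0.0082,-0.0365,0],[0.0082,-0.0365,0],[0.0082,-0.0365,0],[0.0082,-0.0365,0],[0.0082,-0.0365,0],[0.0082,-0.0365,0],[0.0082,-0.0365,0]],"turn":[[0,0,0.0153],[0,0,0.0153],[0,0,0.0153],[0,0,0.0153],[0,0,0.0153],[0,0,0.0153],[0,0,0.0153],[0,0,0.0153],[0,0,0.0153],[0,0,0.0153],[0,0,0.0153],[0,0,0.0153]]}' 0.0854
```

```text
[ 0.37870358 -0.2781809   0.026     ] [ 0.57829793 -0.29142114  0.023     ] 0.200033017564147 -3.7951970145170817
side right pad outer [ 0.46433144 -0.30931107  0.013     ] hinge s [ 0.37741144 -0.27914558  0.026     ]
tip s [ 0.58321483 -0.26393392  0.023     ]
tip s [ 0.57959771 -0.32054102  0.023     ]
clock: 1.1
tool_pos: [0.3671, 0.1521, 0.231]
tcp_rot: [[-0.971, 0.24, 0.0], [0.24, 0.971, 0.0], [-0.0, 0.0, -1.0]]
wrist_force: [1.4, 0.5, 0.4]
grip_width: 0.0855
grip_force: 0.0
```

```bash
python3 -m crank '{"delta_pos":[[0.0083,-0.0363,0],[0.0083,-0.0363,0],[0.0083,-0.0363,0],[0.0083,-0.0363,0],[0.0083,-0.0363,0],[0.0083,-0.0363,0],[0.0083,-0.0363,0],[0.0083,-0.0363,0],[0.0083,-0.0363,0],[0.0083,-0.0363,0],[0.0083,-0.0363,0],[0.0083,-0.0363,0]],"turn":[[0,0,0.0148],[0,0,0.0148],[0,0,0.0148],[0,0,0.0148],[0,0,0.0148],[0,0,0.0148],[0,0,0.0148],[0,0,0.0148],[0,0,0.0148],[0,0,0.0148],[0,0,0.0148],[0,0,0.0148]]}'
python3 -m crank '{"delta_pos":[[0,0,-0.03],[0,0,-0.03],[0,0,-0.03],[0,0,-0.03],[0,0,-0.03],[0,0,0]],"turn":[[0,0,0],[0,0,0],[0,0,0],[0,0,0],[0,0,0],[0,0,0]]}'
```

```text
clock: 2.1
tool_pos: [0.4669, -0.2837, 0.2307]
tcp_rot: [[-0.998, 0.065, -0.001], [0.065, 0.998, 0.001], [0.001, 0.001, -1.0]]
wrist_force: [0.7, 1.0, 0.0]
grip_width: 0.0855
grip_force: 0.0
clock: 2.6
tool_pos: [0.4631, -0.2784, 0.0746]
tcp_rot: [[-0.998, 0.066, -0.01], [0.066, 0.998, 0.009], [0.01, 0.008, -1.0]]
wrist_force: [-0.7, 1.1, -1.2]
grip_width: 0.0854
grip_force: 0.0
```

```bash
python3 -m crank '{"delta_pos":[[0,0,0],[0,0,0],[0,0,0]],"turn":[[0,0,0],[0,0,0],[0,0,0]]}'
```

```text
clock: 2.85
tool_pos: [0.4685, -0.2831, 0.0839]
tcp_rot: [[-0.998, 0.065, 0.003], [0.065, 0.998, -0.003], [-0.003, -0.003, -1.0]]
wrist_force: [0.5, -0.2, 0.2]
grip_width: 0.0854
grip_force: 0.0
```

```bash
python3 -m crank '{"delta_pos":[[0,0,-0.006],[0,0,-0.01],[0,0,-0.012],[0,0,-0.01],[0,0,-0.008],[0,0,-0.006],[0,0,-0.004],[0,0,-0.002],[0,0,-0.001],[0,0,0],[0,0,0],[0,0,0]],"turn":[[0,0,0],[0,0,0],[0,0,0],[0,0,0],[0,0,0],[0,0,0],[0,0,0],[0,0,0],[0,0,0],[0,0,0],[0,0,0],[0,0,0]]}'
python3 - <<'E'
from h import *
a=arm.camera("side"); b=arm.camera("top")
im=np.zeros((520,800,3),np.uint8)
im[:, :480]=cv2.resize(a["color"][255:385,290:410],None,fx=4,fy=4)
im[:500,490:790]=cv2.resize(b["color"][185:285,355:415],None,fx=5,fy=5)
cv2.imwrite("pics/pre.png",im)
E
```

```text
clock: 3.85
tool_pos: [0.4674, -0.2822, 0.0228]
tcp_rot: [[-0.998, 0.066, 0.001], [0.066, 0.998, -0.001], [-0.001, -0.001, -1.0]]
wrist_force: [0.1, -0.1, 0.3]
grip_width: 0.0852
grip_force: 0.0
```

View pics/pre.png

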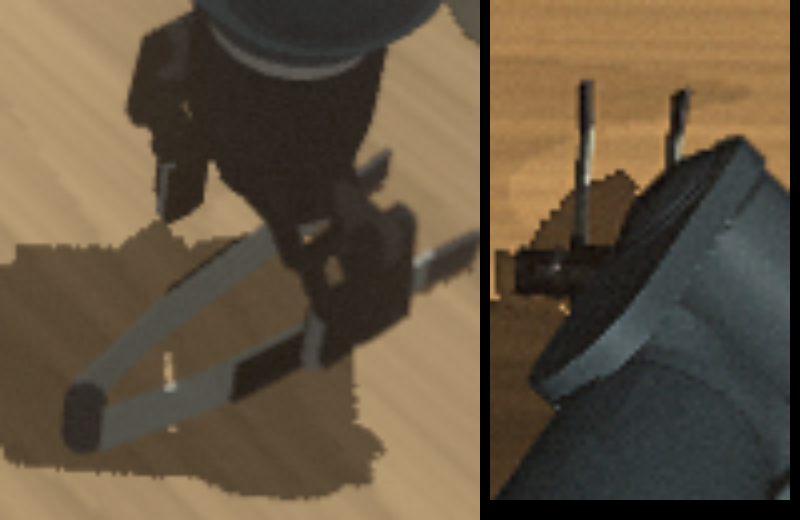

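The fingers stand astride both arms of the tongs, above the pads. I'll go down the last 21 mm and close gently.

```bash
python3 -m crank '{"delta_pos":[[0,-0.001,-0.003],[0,-0.0005,-0.004],[0,0,-0.004],[0,0,-0.004],[0,0,-0.003],[0,0,-0.002],[0,0,-0.001],[0,0,0],[0,0,0]],"turn":[[0,0,0],[0,0,0],[0,0,0],[0,0,0],[0,0,0],[0,0,0],[0,0,0],[0,0,0],[0,0,0]]}'
python3 -m crank '{"delta_pos":[[0,0,0],[0,0,0],[0,0,0],[0,0,0],[0,0,0],[0,0,0],[0,0,0],[0,0,0],[0,0,0],[0,0,0]],"turn":[[0,0,0],[0,0,0],[0,0,0],[0,0,0],[0,0,0],[0,0,0],[0,0,0],[0,0,0],[0,0,0],[0,0,0]]}' 0.043
```

```text
clock: 4.7
tool_pos: [0.4671, -0.2834, 0.0013]
tcp_rot: [[-0.998, 0.066, 0.0], [0.066, 0.998, -0.0], [-0.0, -0.0, -1.0]]
wrist_force: [-0.6, 0.5, 0.4]
grip_width: 0.0853
grip_force: 0.0
clock: 5.53
tool_pos: [0.4678, -0.2841, 0.0023]
tcp_rot: [[-0.998, 0.066, 0.001], [0.066, 0.998, -0.001], [-0.002, -0.001, -1.0]]
wrist_force: [-0.6, 0.5, 5.9]
grip_width: 0.0428
grip_force: 5.7
```

```bash
python3 -m crank '{"delta_pos":[[0,0,0.003],[0,0,0.006],[0,0,0.01],[0,0,0.014],[0,0,0.016],[0,0,0.016],[0,0,0.014],[0,0,0.01],[0,0,0.006],[0,0,0.003],[0,0,0],[0,0,0]],"turn":[[0,0,0],[0,0,0],[0,0,0],[0,0,0],[0,0,0],[0,0,0],[0,0,0],[0,0,0],[0,0,0],[0,0,0],[0,0,0],[0,0,0]]}'
python3 - <<'E'
from h import *
a=arm.camera("side"); b=arm.camera("top")
im=np.zeros((560,800,3),np.uint8)
im[:, :480]=cv2.resize(a["color"][230:370,300:420],None,fx=4,fy=4)
im[:500,490:790]=cv2.resize(b["color"][185:285,355:415],None,fx=5,fy=5)
cv2.imwrite("pics/lift.png",im)
E
```

```text
clock: 6.53
tool_pos: [0.4667, -0.2831, 0.0987]
tcp_rot: [[-0.998, 0.066, -0.001], [0.066, 0.998, 0.001], [0.001, 0.001, -1.0]]
wrist_force: [-0.6, 0.1, -0.9]
grip_width: 0.0435
grip_force: 4.3
```

View pics/lift.png

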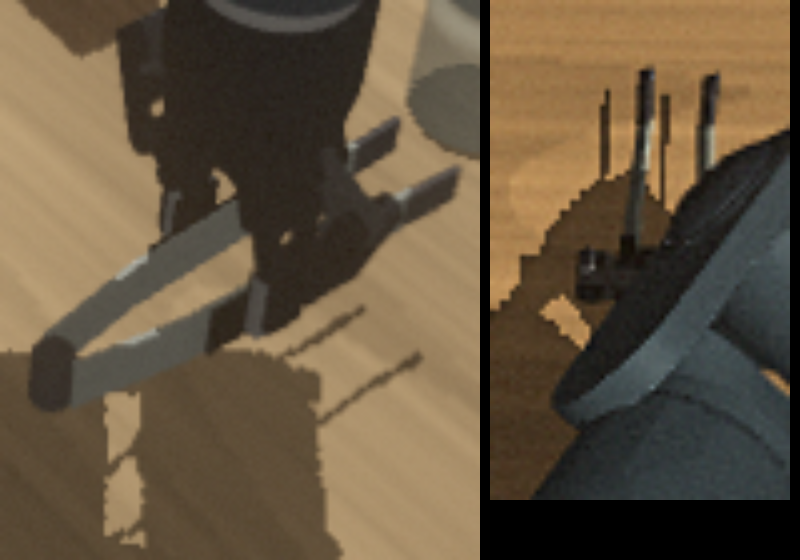

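```bash
python3 - <<'E'
from h import *
import pickle
t=pickle.load(open("top0.pkl","rb")); s=pickle.load(open("side0.pkl","rb"))
def tri(a,b):
    o,d=ray(t,a);p,e=ray(s,b)
    k=np.linalg.lstsq(np.c_[d,-e],p-o,rcond=None)[0]; A=o+k[0]*d;B=p+k[1]*e
    return (A+B)/2,np.linalg.norm(A-B)
L=tri((386.4,198.6),(399.5,259.5));R=tri((399.2,200),(415,272)); print(L,R)
m=(L[0]+R[0])/2; p=np.array([.4667,-.2831,.0987]); d=m-p; print(d,np.hypot(*d[:2]),np.degrees(np.arctan2(d[1],d[0])))
for a,b in(((386.4,198.6),(399.5,259.5)),((399.2,200),(415,272))): print(onz(t,a,.119),onz(s,b,.119))
# vial glass axis check, side: neck/glass at z~.075; and ball triangulation
print(tri((233.45,177.65),(273.33,147.99)))
im=s["color"]; h=cv2.cvtColor(im,cv2.COLOR_BGR2HSV)
print(proj(s,[[.63,.136,.075],[.63,.136,.118]]),proj(t,[[.63,.136,.118]]))
for r in(160,164,167): print(r,im[r,264:286].tolist())
E
```

```text
(array([ 0.58093682, -0.27370424,  0.11923561]), np.float64(0.0024690275292321403)) (array([ 0.57849896, -0.30852027,  0.11846575]), np.float64(0.004382709333978988))
[ 0.11301789 -0.00801226  0.02015068] 0.11330154329262199 -4.055124798905685
[ 0.58007173 -0.27285295  0.119     ] [ 0.5822708  -0.27424231  0.119     ]
[ 0.57690558 -0.30669778  0.119     ] [ 0.58002795 -0.30999743  0.119     ]
(array([0.62887776, 0.13458015, 0.11984968]), np.float64(0.00021205620890360849))
[[273.21441872 163.86933286]
 [273.36382006 148.2325653 ]] [[232.95515841 177.34657081]]
160 [[84, 117, 140], [81, 115, 139], [83, 116, 141], [86, 120, 144], [85, 119, 144], [83, 115, 140], [49, 75, 100], [23, 42, 64], [34, 54, 74], [29, 48, 68], [32, 50, 70], [28, 46, 70], [36, 57, 79], [64, 94, 116], [88, 122, 146], [86, 119, 143], [88, 121, 145], [86, 118, 143], [85, 119, 142], [87, 119, 143], [87, 120, 143], [83, 116, 141]]
164 [[87, 120, 144], [84, 117, 142], [84, 117, 142], [84, 117, 141], [82, 115, 139], [75, 107, 132], [48, 71, 94], [33, 51, 69], [31, 49, 69], [30, 48, 69], [27, 48, 68], [28, 49, 69], [33, 55, 77], [59, 86, 112], [81, 114, 140], [85, 117, 141], [85, 117, 142], [87, 120, 145], [85, 118, 143], [87, 120, 144], [88, 123, 147], [87, 121, 146]]
167 [[73, 105, 131], [73, 103, 128], [70, 99, 127], [72, 99, 127], [69, 98, 124], [64, 91, 118], [43, 65, 89], [24, 43, 65], [28, 46, 68], [33, 49, 71], [27, 46, 68], [25, 45, 67], [38, 59, 81], [64, 92, 121], [75, 108, 137], [75, 109, 138], [75, 107, 135], [80, 111, 139], [85, 118, 142], [85, 118, 142], [84, 116, 140], [82, 117, 141]]
```

```bash
python3 -m crank '{"delta_pos":[[-0.003,0,0.005],[-0.006,0.004,0.008],[-0.007,0.01,0.008],[-0.007,0.018,0.008],[-0.006,0.025,0.008],[-0.005,0.028,0.006],[-0.004,0.03,0.004],[-0.003,0.03,0.002],[-0.002,0.03,0.001],[0,0.03,0],[0,0.03,0],[0,0.03,0]],"turn":[[0,0,0],[0,0,0],[0,0,0],[0,0,0],[0,0,0],[0,0,0],[0,0,0],[0,0,0],[0,0,0],[0,0,0],[0,0,0],[0,0,0]]}'
python3 -m crank '{"delta_pos":[[0,0.03,0],[0,0.03,0],[0,0.028,0],[0,0.024,0],[0,0.018,0],[0,0.012,0],[0,0.008,0],[0,0.006,0],[0,0.003,0],[0,0.002,0],[0,0,0],[0,0,0]],"turn":[[0,0,0],[0,0,0],[0,0,0],[0,0,0],[0,0,0],[0,0,0],[0,0,0],[0,0,0],[0,0,0],[0,0,0],[0,0,0],[0,0,0]]}'
```

```text
clock: 7.63
tool_pos: [0.4235, -0.0171, 0.1494]
tcp_rot: [[-0.998, 0.066, 0.0], [0.066, 0.998, -0.0], [-0.0, -0.0, -1.0]]
wrist_force: [-0.0, -0.6, -0.5]
grip_width: 0.0429
grip_force: 4.3
clock: 8.63
tool_pos: [0.4241, 0.1422, 0.1493]
tcp_rot: [[-0.998, 0.066, -0.0], [0.066, 0.998, -0.0], [0.0, -0.0, -1.0]]
wrist_force: [-0.7, 0.2, -0.4]
grip_width: 0.0431
grip_force: 4.3
```

Now I lower to z≈0.067, stopping short of the vial in x, and look again.

```bash
python3 -m crank '{"delta_pos":[[0.001,0,-0.004],[0.003,0,-0.008],[0.004,0,-0.012],[0.004,0,-0.014],[0.004,0,-0.014],[0.004,0,-0.012],[0.003,0,-0.009],[0.002,0,-0.006],[0.001,0,-0.003],[0,0,0],[0,0,0],[0,0,0]],"turn":[[0,0,0],[0,0,0],[0,0,0],[0,0,0],[0,0,0],[0,0,0],[0,0,0],[0,0,0],[0,0,0],[0,0,0],[0,0,0],[0,0,0]]}'
python3 - <<'E'
from h import *
a=arm.camera("side"); b=arm.camera("top")
im=np.zeros((600,800,3),np.uint8)
im[:480, :400]=cv2.resize(a["color"][125:245,220:320],None,fx=4,fy=4)
im[:450,410:800]=cv2.resize(b["color"][160:250,205:283],None,fx=5,fy=5)
cv2.imwrite("pics/near.png",im)
E
```

```text
clock: 9.63
tool_pos: [0.4505, 0.1427, 0.0679]
tcp_rot: [[-0.998, 0.065, 0.001], [0.065, 0.998, 0.0], [-0.001, 0.0, -1.0]]
wrist_force: [0.5, -0.9, -0.4]
grip_width: 0.0432
grip_force: 4.3
```

View pics/near.png

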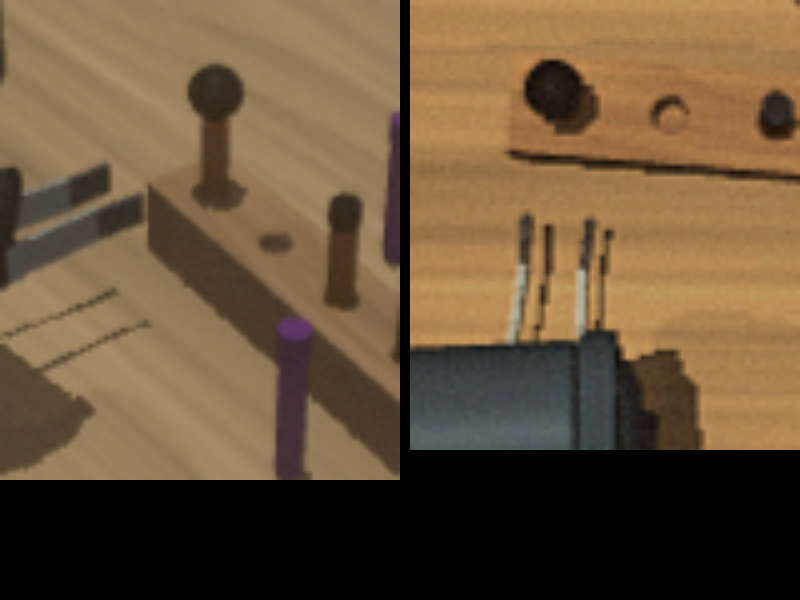

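```bash
python3 - <<'E'
from h import *
import pickle
t=pickle.load(open("top0.pkl","rb")); s=pickle.load(open("side0.pkl","rb"))
for c,a,b in((t,(228.4,203),(241,204.2)),(s,(247,166.25),(255.75,173.75))):
    A,B=onz(c,a,.0885),onz(c,b,.0885); print(A,B,(A+B)/2)
# glass centre from side: cols at rows
print(onz(s,(273.3,147.99),.118), onz(s,(273.2,164),.075))
E
```

```text
[0.56351257 0.14925067 0.0885    ] [0.56082888 0.11495482 0.0885    ] [0.56217072 0.13210275 0.0885    ]
[0.56553523 0.15026802 0.0885    ] [0.5637148  0.11536894 0.0885    ] [0.56462501 0.13281848 0.0885    ]
[0.63050631 0.13686053 0.118     ] [0.6296456  0.13561208 0.075     ]
```

```bash
python3 -m crank '{"delta_pos":[[0.002,0.001,0],[0.005,0.001,0],[0.009,0,0],[0.012,0,0],[0.014,0,0],[0.014,0,0],[0.011,0,0],[0.007,0,0],[0.004,0,0],[0.002,0,0],[0.001,0,0],[0,0,0]],"turn":[[0,0,0],[0,0,0],[0,0,0],[0,0,0],[0,0,0],[0,0,0],[0,0,0],[0,0,0],[0,0,0],[0,0,0],[0,0,0],[0,0,0]]}'
python3 - <<'E'
from h import *
a=arm.camera("side"); b=arm.camera("top")
im=np.zeros((600,800,3),np.uint8)
im[:600, :500]=cv2.resize(a["color"][125:225,225:308],(500,600))
im[:300,505:800]=cv2.resize(b["color"][160:220,205:264],(295,300))
cv2.imwrite("pics/at.png",im)
E
```

```text
clock: 10.73
tool_pos: [0.5308, 0.1446, 0.0671]
tcp_rot: [[-0.998, 0.065, -0.0], [0.065, 0.998, -0.0], [0.0, -0.0, -1.0]]
wrist_force: [-0.3, 0.0, -0.9]
grip_width: 0.043
grip_force: 4.3
```

View pics/at.png

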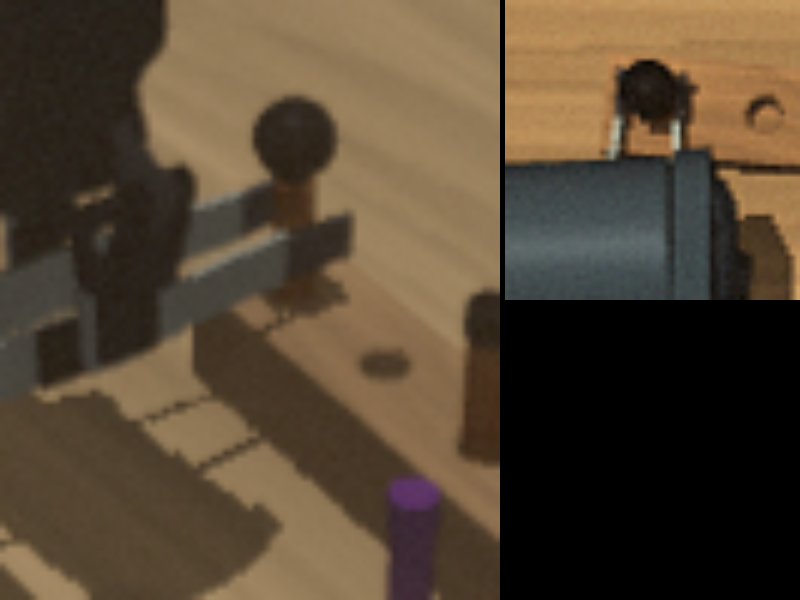

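The vial's glass is between the two jaws and roughly centred, with clearance on both sides. I close in stages.

```bash
python3 -m crank '{"delta_pos":[[0,0,0],[0,0,0],[0,0,0],[0,0,0]],"turn":[[0,0,0],[0,0,0],[0,0,0],[0,0,0]]}' 0.038
python3 -m crank '{"delta_pos":[[0,0,0],[0,0,0],[0,0,0],[0,0,0]],"turn":[[0,0,0],[0,0,0],[0,0,0],[0,0,0]]}' 0.035
python3 -m crank '{"delta_pos":[[0,0,0],[0,0,0],[0,0,0],[0,0,0],[0,0,0],[0,0,0]],"turn":[[0,0,0],[0,0,0],[0,0,0],[0,0,0],[0,0,0],[0,0,0]]}' 0
```

```text
clock: 11.17
tool_pos: [0.531, 0.1446, 0.0673]
tcp_rot: [[-0.998, 0.066, 0.0], [0.066, 0.998, -0.0], [-0.0, -0.0, -1.0]]
wrist_force: [-0.1, 0.0, -1.3]
grip_width: 0.0383
grip_force: 5.0
clock: 11.5
tool_pos: [0.5311, 0.1446, 0.0673]
tcp_rot: [[-0.998, 0.066, 0.0], [0.066, 0.998, -0.0], [-0.0, -0.0, -1.0]]
wrist_force: [0.0, 0.3, -0.4]
grip_width: 0.0352
grip_force: 18.8
clock: 12.0
tool_pos: [0.5312, 0.1446, 0.0674]
tcp_rot: [[-0.998, 0.066, 0.0], [0.066, 0.998, -0.0], [-0.0, -0.0, -1.0]]
wrist_force: [0.2, -0.4, 1.0]
grip_width: 0.0344
grip_force: 59.6
```

```bash
python3 -m crank '{"delta_pos":[[0,0,0.001],[0,0,0.002],[0,0,0.003],[0,0,0.004],[0,0,0.005],[0,0,0.006],[0,0,0.006],[0,0,0.006],[0,0,0.006],[0,0,0.006],[0,0,0.006],[0,0,0.006]],"turn":[[0,0,0],[0,0,0],[0,0,0],[0,0,0],[0,0,0],[0,0,0],[0,0,0],[0,0,0],[0,0,0],[0,0,0],[0,0,0],[0,0,0]]}'
python3 -m crank '{"delta_pos":[[0,0,0.007],[0,0,0.008],[0,0,0.009],[0,0,0.009],[0,0,0.009],[0,0,0.008],[0,0,0.007],[0,0,0.006],[0,0,0.004],[0,0,0.003],[0,0,0.002],[0,0,0.001]],"turn":[[0,0,0],[0,0,0],[0,0,0],[0,0,0],[0,0,0],[0,0,0],[0,0,0],[0,0,0],[0,0,0],[0,0,0],[0,0,0],[0,0,0]]}'
python3 -m crank '{"delta_pos":[[0,0,0],[0,0,0],[0,0,0],[0,0,0],[0,0,0],[0,0,0],[0,0,0],[0,0,0],[0,0,0]],"turn":[[0,0,0],[0,0,0],[0,0,0],[0,0,0],[0,0,0],[0,0,0],[0,0,0],[0,0,0],[0,0,0]]}'
python3 - <<'E'
from h import *
a=arm.camera("side"); b=arm.camera("top")
im=np.zeros((600,800,3),np.uint8)
im[:600, :450]=cv2.resize(a["color"][60:240,205:340],(450,600))
im[:300,455:800]=cv2.resize(b["color"][130:235,200:320],(345,300))
cv2.imwrite("pics/up.png",im)
E
```

```text
clock: 13.0
tool_pos: [0.5311, 0.1446, 0.125]
tcp_rot: [[-0.998, 0.066, 0.0], [0.066, 0.998, 0.0], [-0.0, 0.0, -1.0]]
wrist_force: [0.8, -1.0, -0.9]
grip_width: 0.0338
grip_force: 59.7
clock: 14.0
tool_pos: [0.531, 0.1446, 0.1973]
tcp_rot: [[-0.998, 0.066, -0.0], [0.066, 0.998, -0.0], [0.0, -0.0, -1.0]]
wrist_force: [1.1, 0.7, -1.7]
grip_width: 0.0339
grip_force: 59.7
clock: 14.75
tool_pos: [0.5311, 0.1446, 0.1973]
tcp_rot: [[-0.998, 0.066, -0.0], [0.066, 0.998, -0.0], [0.0, -0.0, -1.0]]
wrist_force: [-0.5, 0.1, -1.0]
grip_width: 0.0342
grip_force: 59.7
```

View pics/up.png

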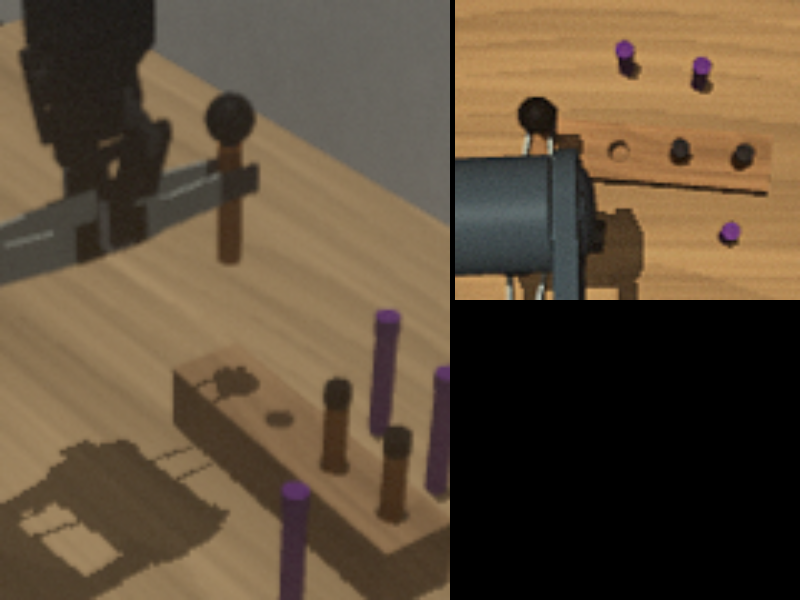

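The vial hangs upright in the jaws, clear of the rack, with its bottom at side px ≈(273.7,138.6). Everything else is where it was. I check its height, then hand in.

```bash
python3 - <<'E'
from h import *
import pickle
s=pickle.load(open("side0.pkl","rb"))
P=proj(s,[[.6295,.1355,.145],[.6295,.1355,.248]]); print(P)
if abs(P[0][1]-138.6)<5 and abs(P[1][1]-95.4)<5: print(arm.hand_in())
E
```

```text
[[273.42692097 138.19522206]
 [273.82526679  96.16607914]]
the job is handed in; nothing more can be done
None
```

The job is handed in with the ball-stopper vial held upright and still in the tongs, its bottom about 9.5 cm above the rack's top; the flat-capped vials showed no movement in the last pictures, and the jar and tape roll, not rechecked at the end, were never approached.

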